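# Put the inspection lamp away and lock its case

## Task

Put the yellow inspection lamp that stands on the bench away in its open black case: lay it down without letting it topple, then bed it flat in the moulded tray with its lens up and its foot in the foot pocket. Shut the lid and slide the red lock all the way to its end stop so that the case is locked. Leave the spray can, the jar and the wrench where they are.

Things in the scene. Friction and masses are not known exactly. Their poses are not given: they have to be found in the camera images.
- lamp: Yellow stick inspection lamp, 0.2 to 0.42 kg, 180 mm tall, standing on its black foot. Origin: centre of the foot's underside. z runs from foot to head, x points out of the side with the white lens, y across. Foot 60 mm wide (y), x -18 to +22 mm, z 0 to 16 mm. Handle 40 mm wide, z 16 to 118 mm; head 44 mm wide, z 118 to 180 mm; both x -18 to +14 mm.
- lamp_mid (a point): Point halfway along the lamp (its z = 90 mm), on its z axis, with the lamp's axes. The lamp's back (x = -18 mm) is one flat face: laid on its back, the lamp lies level, lens up, with this point 18 mm above the support.
- lamp_head (a point): Point at the head end of the lamp (its z = 180 mm), on its z axis.
- case: Black carry case, fixed to the bench, 160 (x) by 250 (y) by 52 mm high without the lid. Origin: centre of its underside. The hinge runs along the +x long side, the front with the lock is the -x side. The light grey moulded tray inside has a bed with a black floor for the lamp along y: head at the -y end, foot at the +y end.
- bed (a point): Centre of the bed's floor, 12 mm above the bench, with the case's axes; the lamp's middle goes over it. The bed is 188 mm long. Side cheeks rise 24 mm: 50 mm apart round the head (y -94 to -36 mm), 48 at the handle (y 36 to 70), 68 at the foot (y 70 to 94). Between y -36 and +36 mm the tray is open 152 mm wide for the fingers; beside the head there is no room for them.
- lid (a joint): Angle of the lid in rad: 0 shut, 1.70 to 1.95 (standing open, leaning back) at the start. Its stiff hinge (0.32 N m of friction) holds the 0.3 kg lid wherever it is left; it does not fall shut.
- lid_hinge (a point): Point on the hinge axis, middle of the case's +x side, 52.5 mm above the bench; it turns with the lid. The axis runs along y. In this point's axes the lid reaches from x = 0 to -162 mm and y = -125 to +125 mm; z is its outward normal, and its flat outer face lies at z = 22 mm.
- lid_edge (a point): Middle of the lid's front edge, on its outer face, 162 mm from the hinge; turns with the lid.
- lock (a joint): Travel of the red sliding lock in m: 0 to 0.008 at the start (free), 0.040 at its end stop (locked). It slides along the case's +y, towards the foot end, with 4 N of friction and no spring, and rides on the lid. Its tongues run under two keepers on the case front; that works only with the lid shut, and a lock slid home too early keeps the lid from shutting.
- lock_grip (a point): Middle of the lock's grip, a red block 64 mm long (y), 16 mm wide (x) and 26 mm high on the lid's outer face, its centre line 16 mm behind the front edge. On the shut lid it stands 75 to 101 mm above the bench, this point at 88 mm. Only a flat red strap, level with the lid top, and a plate 9 mm in front of the edge, hanging 47 mm down, adjoin it.
Not all that is in view belongs to the job. There is more than one size of the lamp; the one meant has the size given above.

How it is judged:
On the way, in this order (a step that is already met when the one before it is completed fails the run):
1. the lamp lies flat in its bed, lens up, head at the head end (z of lamp_mid in the frame of case between 0.026 and 0.034 m and x of lamp_mid in the frame of case between -0.008 and 0.008 m and y of lamp_head in the frame of case below -0.08 m and angle between lamp's own x axis and vertical below 0.1 rad), for 0.2 s.
2. the lid is shut (value of joint lid below 0.025 rad), for 0.2 s.
At the end, for the whole second after the job is handed in: the lamp lies at rest in its bed (middle within 8 mm of the bed's centre line and 4 mm of its seated height, within 0.1 rad of level), lens up and head at the head end; the lid is shut to within 0.025 rad and the lock is within 2 mm of its end stop (all of step 1 and value of joint lock above 0.038 m and value of joint lid below 0.025 rad and linear speed of lamp below 0.02 m/s); the robot touches nothing.
It fails at once if the lamp topples or is flung round (turns faster than 7 rad/s) (angular speed of lamp above 7 rad/s).
It fails at once if the spray can, the jar or the wrench is moved by more than 30 mm (distance of any of spray_can, jar, wrench from where it was at the start of the episode above 0.03 m).
It also fails if it takes over 72 s, if anything falls off the work surface, if the arm or the gripper's body presses on something with over 40 N, if the wrist force passes 120 N, or if a joint passes its speed limit or range.

## Robot

A 7-joint arm with a two-finger parallel gripper is mounted at the origin on the work surface. World frame = base frame: x ahead of the robot, y to its left, z up, the work surface at z = 0. Lengths are in m, angles in rad, forces in N, time in s.
With the tool pointing down it reaches from about 0.35 to 0.9 m from the base axis. Payload 8.1 kg.
Tool frame: the origin (TCP) lies midway between the tips of the shut fingers; the grasp point (between the pads) lies arm.tcp_to_grasp behind it (arm.tcp_to_grasp is the distance from the TCP to the grasp point, in m); z points along the fingers, y is the line along which they close (so a half turn about z gives the same grasp; the last joint's range is limited). The gripper opens to 92 mm and grips with 3 to 60 N. Pads are 19 mm wide; open, the fingers measure 130 mm over their backs; the gripper's body (75 mm by 190 mm) begins 47 mm behind the grasp point.
Start: joints at [1.233, 0.434, 0.025, 1.573, -0.012, 1.134, -0.075], TCP at [0.145, -0.608, 0.227] pointing down, gripper open.
Joint ranges: [-2.62, 2.62], [-0.44, 2.09], [-1.27, 1.32], [0.08, 2.57], [-1.32, 4.46], [0.12, 2], [-2.74, 2.74]. Speed limits (rad/s): [2.22, 2.22, 3.01, 3.01, 3.14, 3.14, 3.14].

## Interface

Orientations are given as a rotation vector (axis times angle).
In Python, from cell import observe, get_image, arm gives the robot as it stands. The module is installed in compiled form; this text tells all that it offers.
- The arm moves only by the tool drive_tool, never from a script. Its argument "steps" is a list of rows, each a list of 5 numbers: the closure, from 0 (fully open) to 1 (shut), then the shift along the world's x, y, z in mm, then the turn about the world's z in rad. In form: [[hand, x, y, z, roll], ...]. A call has 1 to 20 rows; each row shifts and turns the commanded pose from where the row before left it; what a row does not reach is not made up. A row lasts 1/12 s, in which the tool goes at most 41.7 mm and 7.16 degrees, less where a joint would pass 70% of its speed; a pose out of reach is approached as far as the arm can. A call with a gripper value outside its range is refused whole. The fingers move at their own pace and stop on an object; "grip_force" is the grip in N (left out, the last holds). Time passes only in rows, so rows that do not move let the fingers close. It gives the time, the measured TCP pose, the force, the opening and the grip force at its end, in the units of the state.
- observe(): the state, without advancing time (a new reading comes with each control period).
- get_image(name): name is "side" or "top" or "wrist"; returns a dict with "image" (384x512x3 uint8, red, green, blue), "vfov" (degrees; the focal length in pixels is half the picture's height over the tangent of half this angle, whatever the lens; pixels are square), "cx", "cy" (the principal point, pixels), "xyz" and "attitude" of the camera in the world. Camera axes: x right, y down, z forward; pixel columns grow to the right and rows downward; lengths in m; the calibration is good to about 2 mm. A picture is of the moment at which its call begins. There is no depth.
- arm.sign_off(): hands the job in; it is judged then, once.
The state is a dict: "clock": time; "joints": joint angles; "dq": joint speeds; "joint_efforts": joint torques, N m; "position": TCP position; "ee_rot": TCP orientation; "force": force on the tool from outside, world axes, zero at the start; "ft_torque": the same for the moment, N m; "width": opening from 0.0 (shut) to 1.0 (fully open); "gripper_force": force on a finger pad.
Only numpy, scipy, OpenCV 4.12 (cv2) and the standard library are available. Lean on these libraries where they do the work, as an engineer would, in place of code of your own. Each camera call takes 0.05 s, during which the arm holds its last target. There are 200 camera calls.

## Working session

There is one attempt and no reset: what is moved stays moved. The work goes in short steps, Python scripts to look and compute and a tool call to move; the robot and the scene stay as the last step left them, time stands still between calls to the robot, and variables do not carry over. Pictures are saved under pics/ and viewed, at most 10 in all, crops included, and the job is handed in when it is done.

Besides the shell and the picture viewer there is one more tool, called after ">>>" by a JSON object that holds its "fn" and its "kwargs". drive_tool: Moves the arm, as the interface text tells. Its arguments: {"type":"object","properties":{"steps":{"type":"array"},"grip_force":{"type":"number"}},"required":["steps"]}

```bash
mkdir -p pics
cat > h.py <<'E'
import numpy as np,cv2
from scipy.spatial.transform import Rotation as R
from cell import observe,get_image,arm
def cam(n):
    d=get_image(n);return d
def rot(d):
    a=np.array(d['attitude'],float)
    return a if a.shape==(3,3) else R.from_rotvec(a).as_matrix()
def ray(d,u,v):
    f=d['image'].shape[0]/2/np.tan(np.radians(d['vfov'])/2)
    w=rot(d)@np.array([(u-d['cx'])/f,(v-d['cy'])/f,1.]);return np.array(d['xyz'],float),w/np.linalg.norm(w)
def onz(d,u,v,z):
    p,w=ray(d,u,v);return p+w*(z-p[2])/w[2]
def proj(d,P):
    f=d['image'].shape[0]/2/np.tan(np.radians(d['vfov'])/2)
    c=rot(d).T@(np.array(P,float)-np.array(d['xyz']));return c[:2]/c[2]*f+[d['cx'],d['cy']]
def save(d,n):cv2.imwrite('pics/'+n,d['image'][:,:,::-1])
E
python3 - <<'E'
from h import *
for n in ['top','side']:
    d=cam(n);save(d,n+'0.png');print(n,d['vfov'],d['cx'],d['cy'],d['xyz'],d['attitude'])
o=observe();print(o);print(arm.tcp_to_grasp)
E
```

```text
top 51.004039516675626 249.74055351220065 192.50575073750232 [0.27417188 0.01769796 1.03388906] [-2.21104032  2.00881487 -0.20720339]
side 49.441731731039205 253.59189539913083 191.06357330871577 [0.26338858 0.49027116 0.70015879] [-0.57531129  2.77608205 -1.0379925 ]
{'clock': 0.1, 'joints': array([ 1.23340664,  0.43514794,  0.02497116,  1.57396299, -0.01161989,
        1.13396803, -0.07508778]), 'dq': array([ 9.27018854e-04, -2.54614648e-03,  1.09637996e-04, -3.29910111e-03,
       -9.23655632e-05, -8.44353783e-04,  2.93433355e-04]), 'joint_efforts': array([ 4.00095436e-03, -6.69132400e+01,  9.88701023e-01, -3.15142822e+01,
       -6.04557409e-02,  3.74957349e-02, -3.32198806e-05]), 'position': array([ 0.14525911, -0.60744835,  0.22604341]), 'ee_rot': array([-3.11867435e+00, -3.67707949e-01,  4.08076441e-04]), 'force': array([ 0.21479103, -0.45040212, -0.21203633]), 'ft_torque': array([ 0.0180949 , -0.00447587, -0.01861831]), 'gripper_force': 0.0, 'width': 0.9976451661041607}
0.0188
```

View pics/top0.png

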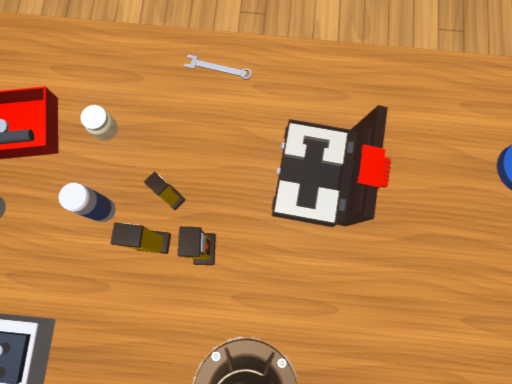

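View pics/side0.png

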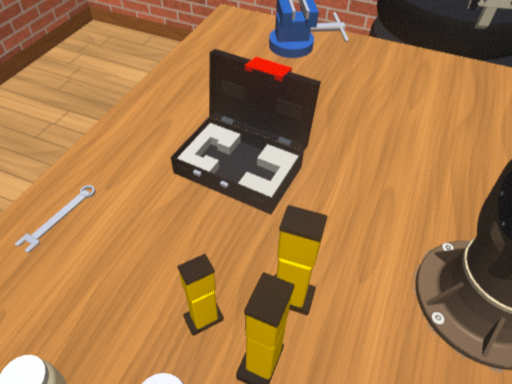

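Top view: case at ~(320,170) with the lid to the right; spray can (75,195), jar (95,120), wrench (218,67). There are three yellow lamps: small at (165,190), one at (140,238), one at (197,245). In the side view they are at (201,293), (265,328) and (300,258). I'll triangulate their heights and check them in a crop.

Run:
```python
from h import *
t=cam('top');s=cam('side')
a=cv2.resize(t['image'][160:280,100:230],None,fx=3.6,fy=3.6,interpolation=cv2.INTER_CUBIC)
b=cv2.resize(s['image'][190:384,160:345],None,fx=2.2,fy=2.2,interpolation=cv2.INTER_CUBIC)
H=max(a.shape[0],b.shape[0]);
pad=lambda i:cv2.copyMakeBorder(i,0,H-i.shape[0],0,0,cv2.BORDER_CONSTANT)
c=np.hstack([pad(a),pad(b)])
k=min(1,800/c.shape[1]);print(c.shape,k)
cv2.imwrite('pics/crop1.png',cv2.resize(c,None,fx=k,fy=k)[:,:,::-1])
def tri(p,q):
    o1,d1=ray(t,*p);o2,d2=ray(s,*q)
    A=np.stack([d1,-d2],1);x=np.linalg.lstsq(A,o2-o1,rcond=None)[0];e=o1+d1*x[0]-o2-d2*x[1]
    return (o1+d1*x[0]+o2+d2*x[1])/2,np.linalg.norm(e)
T={'small':(153,182),'mid':(127,235),'right':(190,242)}
S={'a':(196,268),'b':(269,298),'c':(303,222)}
for n,p in T.items():
    for m,q in S.items():
        P,e=tri(p,q);print(n,m,P.round(3),e.round(3))
# dark masks near tops
for n,(u,v) in T.items():
    print(n,t['image'][v,u])
```

```text
(432, 875, 3) 0.9142857142857143
small a [0.449 0.242 0.185] 0.004
small b [0.39 0.24 0.2 ] 0.112
small c [0.367 0.204 0.332] 0.104
mid a [0.37  0.271 0.272] 0.094
mid b [0.329 0.265 0.232] 0.001
mid c [0.316 0.228 0.351] 0.009
right a [0.4   0.187 0.124] 0.145
right b [0.348 0.17  0.035] 0.017
right c [0.328 0.139 0.231] 0.001
small [66 54 45]
mid [74 64 58]
right [74 63 55]
```

View pics/crop1.png

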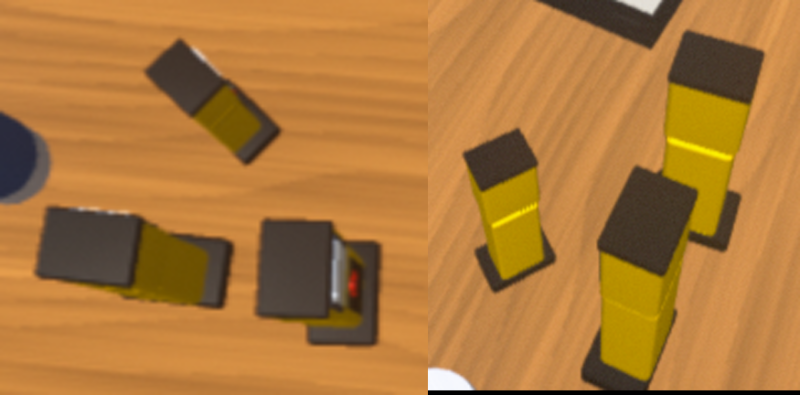

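The small lamp at top (165,190), side (201,293), comes out ~180 mm tall. The other two are ~230 mm, so they are decoys. In the crop its white lens shows along the upper-right head edge. Next I'll get the lamp's pose and the case's pose.

Run:
```python
from h import *
t=cam('top');s=cam('side')
c=np.array([(146,70),(180,40),(231,84),(196,116)])/3.291+[100,160]
W=np.array([onz(t,*p,.18)for p in c])[:,:2];print(W.round(4),W.mean(0))
print([np.linalg.norm(W[i]-W[i-1]).round(4) for i in range(4)])
y=W[2]-W[1]+W[3]-W[0];x=W[1]-W[0]+W[2]-W[3]
print('yaw y dir',np.degrees(np.arctan2(y[1],y[0])),'x dir',np.degrees(np.arctan2(x[1],x[0])))
# foot far edge corners in crop (280,130),(247,163)
for p in [(280,130),(247,163)]:print('foot',onz(t,100+p[0]/3.291,160+p[1]/3.291,.016).round(3))
# side: foot
hs=cv2.cvtColor(t['image'],cv2.COLOR_RGB2HSV)
m=((hs[:,:,1]<60)&(hs[:,:,2]>150)).astype(np.uint8);m[:100]=0;m[250:]=0;m[:,:270]=0;m[:,360:]=0
n,l,st,ce=cv2.connectedComponentsWithStats(m)
for i in range(1,n):
  if st[i,4]>100:
    cn=cv2.findContours((l==i).astype(np.uint8),0,2)[0][0];ap=cv2.approxPolyDP(cn,2.5,True)[:,0]
    print(st[i],[(tuple(map(int,p)),tuple(onz(t,*map(float,p),.036)[:2].round(3))) for p in ap])
a=cv2.resize(t['image'][95:235,260:400],None,fx=4,fy=4,interpolation=cv2.INTER_CUBIC);cv2.imwrite('pics/case.png',a[:,:,::-1])
```

```text
[[0.4513 0.2622]
 [0.4737 0.2427]
 [0.4473 0.205 ]
 [0.4237 0.2249]] [0.44900875 0.23370518]
[np.float64(0.0463), np.float64(0.0297), np.float64(0.0461), np.float64(0.0309)]
yaw y dir -125.76899303579447 x dir -40.59612764099515
foot [0.448 0.198 0.016]
foot [0.419 0.22  0.016]
[ 285  123   62   41 1388] [((290, 123), (np.float64(0.673), np.float64(-0.054))), ((285, 153), (np.float64(0.59), np.float64(-0.047))), ((304, 156), (np.float64(0.587), np.float64(-0.096))), ((302, 140), (np.float64(0.63), np.float64(-0.088))), ((304, 135), (np.float64(0.644), np.float64(-0.092))), ((329, 140), (np.float64(0.636), np.float64(-0.158))), ((323, 160), (np.float64(0.581), np.float64(-0.146))), ((342, 163), (np.float64(0.578), np.float64(-0.195))), ((346, 133), (np.float64(0.66), np.float64(-0.201)))]
[ 275  180   64   42 1523] [((280, 180), (np.float64(0.518), np.float64(-0.04))), ((275, 211), (np.float64(0.437), np.float64(-0.034))), ((334, 221), (np.float64(0.426), np.float64(-0.182))), ((338, 191), (np.float64(0.503), np.float64(-0.188))), ((319, 187), (np.float64(0.509), np.float64(-0.14))), ((316, 207), (np.float64(0.457), np.float64(-0.135))), ((305, 208), (np.float64(0.452), np.float64(-0.108))), ((296, 205), (np.float64(0.457), np.float64(-0.085))), ((299, 184), (np.float64(0.512), np.float64(-0.089)))]
```

View pics/case.png

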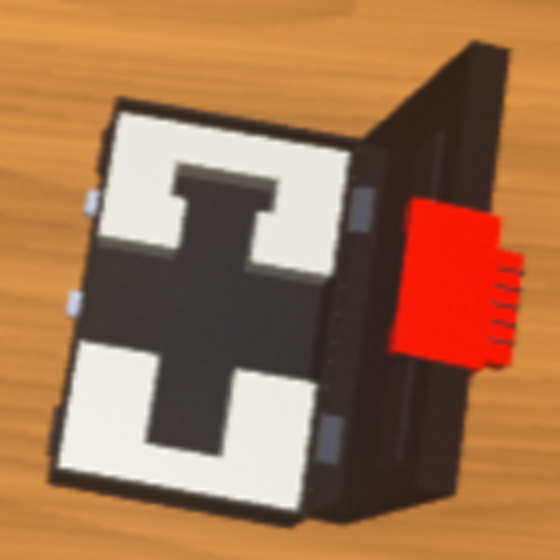

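The case crop shows the foot pocket at the far end (crop 229,185), the head end near the robot (185,440) and the hinge on the right. Bed centre ≈ (0.549,-0.118), case y axis at -4.7°. Lamp ≈ (0.450,0.233), lens direction ≈ -36.5°. I'm moving to above the lamp.

>>> {"fn": "drive_tool", "kwargs": {"steps": [[0, 28.3, -17.5, 10.4, 0], [0, 28.3, -17.5, 10.4, 0], [0, 28.3, -17.5, 10.4, 0], [0, 28.3, -17.5, 10.4, 0], [0, 28.3, -17.5, 10.4, 0], [0, 28.3, -17.5, 10.4, 0], [0, 28.3, -17.5, 10.4, 0], [0, 28.3, -17.5, 10.4, 0], [0, 28.3, -17.5, 10.4, 0], [0, 8, 35, 0, 0.12], [0, 8, 35, 0, 0.12], [0, 8, 35, 0, 0.12], [0, 8, 35, 0, 0.12], [0, 8, 35, 0, 0.12], [0, 8, 35, 0, 0.12], [0, 8, 35, 0, 0.12], [0, 8, 35, 0, 0.12], [0, 8, 35, 0, 0.12], [0, 8, 35, 0, 0.12]]}}

```text
clock: 1.88
position: [0.4749, -0.411, 0.3188]
ee_rot: [2.361, 2.072, -0.0]
force: [1.1, -1.1, 0.3]
width: 0.997
gripper_force: 0.0
```

>>> {"fn": "drive_tool", "kwargs": {"steps": [[0, -3, 33, 0, 0.12], [0, -3, 33, 0, 0.12], [0, -3, 33, 0, 0.12], [0, -3, 33, 0, 0.12], [0, -3, 33, 0, 0.12], [0, -3, 33, 0, 0.12], [0, -3, 33, 0, 0.12], [0, -3, 33, 0, 0.12], [0, -3, 33, 0, 0.12], [0, -3, 33, 0, 0], [0, 0, 0, 0, 0], [0, 0, 0, 0, 0]], "grip_force": 20}}

```text
clock: 2.88
position: [0.4448, -0.0812, 0.3191]
ee_rot: [0.964, 2.989, -0.0]
force: [0.0, -0.3, -0.5]
width: 0.998
gripper_force: 0.0
```

```bash
cat >> h.py <<'E'
def st():
    o=observe();M=R.from_rotvec(o['ee_rot']).as_matrix()
    print('t',round(o['clock'],2),'tcp',np.round(o['position'],4),'tooly',np.degrees(np.arctan2(M[1,1],M[0,1])).round(1),'z',M[:,2].round(3),'w',round(o['width'],3),'gf',round(o['gripper_force'],1),'F',np.round(o['force'],1),'q',np.round(o['joints'],2))
    return o
E
python3 - <<'E'
from h import *
st()
w=cam('wrist');t=cam('top')
print(w['xyz'],rot(w).round(3))
c=np.hstack([w['image'],t['image'][40:300,60:320].repeat(1,0)[:384] if 0 else cv2.resize(t['image'][60:300,50:290],(384,384))])
cv2.imwrite('pics/w1.png',cv2.resize(c,None,fx=.89,fy=.89)[:,:,::-1])
E
```

```text
t 2.88 tcp [ 0.4448 -0.0812  0.3191] tooly 54.3 z [ 0.001 -0.    -1.   ] w 0.998 gf 0.0 F [ 0.  -0.3 -0.5] q [ 0.63  0.13 -0.63  1.78  0.08  1.25  0.92]
[ 0.38523283 -0.03846421  0.47526565] [[ 0.585  0.78   0.221]
 [ 0.811 -0.562 -0.16 ]
 [-0.     0.273 -0.962]]
```

View pics/w1.png

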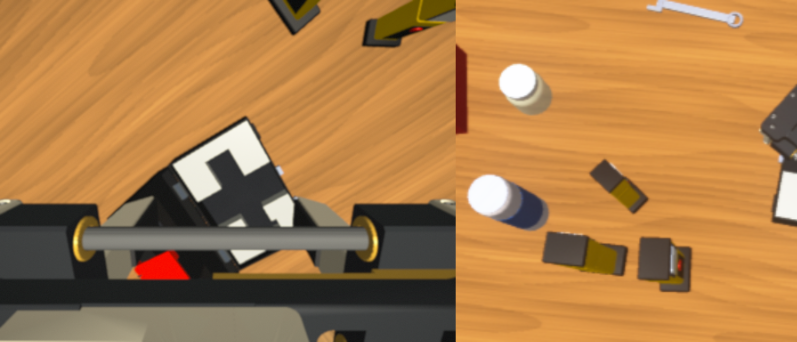

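The wrist view confirms the gripper body is long along the closing direction. The case is visible at (240,200), and in the top crop the lamp at (617,185) is undisturbed. Continuing to the lamp.

>>> {"fn": "drive_tool", "kwargs": {"steps": [[0, 0.4, 26, 0, 0], [0, 0.4, 26, 0, 0], [0, 0.4, 26, 0, 0], [0, 0.4, 26, 0, 0], [0, 0.4, 26, 0, 0], [0, 0.4, 26, 0, 0], [0, 0.4, 26, 0, 0], [0, 0.4, 26, 0, 0], [0, 0.4, 26, 0, 0], [0, 0.4, 26, 0, 0], [0, 0.4, 26, 0, 0], [0, 0.4, 26, 0, 0], [0, 0, 0, 0, 0], [0, 0, 0, 0, 0]]}}

```text
clock: 4.15
position: [0.4503, 0.2294, 0.3182]
ee_rot: [-0.968, -2.987, -0.0]
force: [0.3, -0.9, -0.4]
width: 0.997
gripper_force: 0.0
```

Run:
```python
from h import *
st()
w=cam('wrist')
L=np.array([.45,.233]);a=np.radians(-36.5);X=np.array([np.cos(a),np.sin(a)]);Y=np.array([-X[1],X[0]])
im=w['image'].copy()
for x,y,z in [(-.018,-.022,.18),(.014,-.022,.18),(.014,.022,.18),(-.018,.022,.18),(-.018,-.03,0.016),(.022,-.03,.016),(.022,.03,.016),(-.018,.03,.016)]:
    p=proj(w,[*(L+X*x+Y*y),z]);print(p.round(1));
    if abs(p).max()<1000: cv2.circle(im,tuple(int(v) for v in p),3,(0,255,0),-1)
cv2.imwrite('pics/w2.png',im[:,:,::-1])
```

```text
t 4.15 tcp [0.4503 0.2294 0.3182] tooly 54.1 z [-0.001  0.    -1.   ] w 0.997 gf 0.0 F [ 0.3 -0.9 -0.4] q [ 0.08  0.28 -0.83  1.66  0.21  1.3   0.16]
[235.  163.7]
[235.2 193.1]
[276.1 193.5]
[277.  164.1]
[236.2 145.6]
[236.4 170.2]
[273.  170.5]
[273.7 146. ]
```

View pics/w2.png

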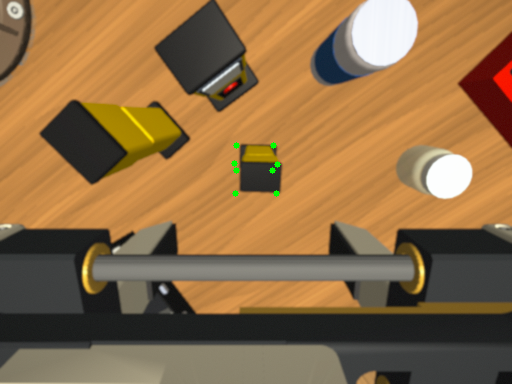

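The wrist view shows the lamp head at (260,177), about 4 px from the prediction, so I correct by ~2–4 mm. Yaw is aligned and the decoys, can and jar are clear. Descending and gripping.

>>> {"fn": "drive_tool", "kwargs": {"steps": [[0, 2, 5, 0, 0], [0, 0, 0, -27, 0], [0, 0, 0, -27, 0], [0, 0, 0, -27, 0], [0, 0, 0, -27, 0], [0, 0, 0, -27, 0], [0, 0, 0, -27, 0], [0, 0, 0, -25, 0], [0, 0, 0, 0, 0], [0.6, 0, 0, 0, 0], [0.7, 0, 0, 0, 0], [1, 0, 0, 0, 0], [1, 0, 0, 0, 0], [1, 0, 0, 0, 0], [1, 0, 0, 0, 0], [1, 0, 0, 0, 0], [1, 0, 0, 0, 0]], "grip_force": 25}}

```text
clock: 5.62
position: [0.452, 0.2344, 0.132]
ee_rot: [0.969, 2.988, 0.001]
force: [0.4, -0.1, -2.7]
width: 0.478
gripper_force: 25.0
```

Run:
```python
from h import *
st()
```

```text
t 5.62 tcp [0.452  0.2344 0.132 ] tooly 54.1 z [ 0.001  0.001 -1.   ] w 0.478 gf 25.0 F [ 0.4 -0.1 -2.7] q [-0.02  0.46 -0.75  1.92  0.4   0.91 -0.02]
```

>>> {"fn": "drive_tool", "kwargs": {"steps": [[1, 0, 0, 6, 0], [1, 0, 0, 12, 0], [1, 0, 0, 12, 0], [1, 8, -6, 0, 0.02], [1, 16, -12, 0, 0.045], [1, 16, -12, 0, 0.045], [1, 16, -12, 0, 0.045], [1, 16, -12, 0, 0.045], [1, 16, -12, 0, 0.045], [1, 16, -12, 0, 0.045], [1, 16, -12, 0, 0.045], [1, 16, -12, 0, 0.045], [1, 16, -12, 0, 0.045], [1, 16, -12, 0, 0.045], [1, 16, -12, 0, 0.045], [1, 8, -6, 0, 0.03], [1, 0, 0, 0, 0], [1, 0, 0, -12, 0], [1, 0, 0, -10, 0], [1, 0, 0, -5, 0]]}}

```text
clock: 7.28
position: [0.642, 0.0907, 0.1329]
ee_rot: [-0.128, -3.136, 0.001]
force: [-1.1, -0.5, -4.2]
width: 0.479
gripper_force: 24.9
```

Run:
```python
from h import *
st()
for n in ['top','side']: save(cam(n),'x_'+n+'.png')
a=cv2.imread('pics/x_top.png')[60:260,120:400];b=cv2.imread('pics/x_side.png')[20:330,100:400]
f=lambda i:cv2.resize(i,(int(i.shape[1]*400/i.shape[0]),400))
c=np.hstack([f(a),f(b)]);k=800/c.shape[1];cv2.imwrite('pics/c3.png',cv2.resize(c,None,fx=k,fy=k))
```

```text
t 7.28 tcp [0.642  0.0907 0.1329] tooly 85.3 z [-0.003 -0.    -1.   ] w 0.479 gf 24.9 F [-1.1 -0.5 -4.2] q [ 0.27  0.69 -0.8   1.57  0.54  1.11  0.83]
```

View pics/c3.png

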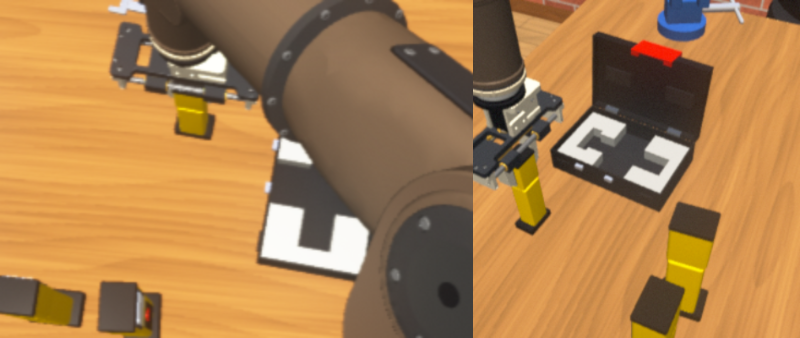

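The lamp is gripped upright at top-crop (195,115), side-crop (530,195), clear of everything. I'll compute the laying arc.

Run:
```python
import numpy as np
th=np.linspace(0,1.545,23);h=151*(np.sin(th-.123)+np.sin(.123));z=151*np.cos(th-.123)
print(np.c_[np.diff(h)*-.9966,np.diff(h)*.082,np.diff(z)].round(1).tolist())
```

```text
[[-10.5, 0.9, 0.9], [-10.6, 0.9, 0.2], [-10.6, 0.9, -0.6], [-10.5, 0.9, -1.3], [-10.4, 0.9, -2.0], [-10.2, 0.8, -2.8], [-10.0, 0.8, -3.5], [-9.7, 0.8, -4.2], [-9.4, 0.8, -4.8], [-9.0, 0.7, -5.5], [-8.6, 0.7, -6.1], [-8.2, 0.7, -6.7], [-7.7, 0.6, -7.3], [-7.2, 0.6, -7.8], [-6.6, 0.5, -8.3], [-6.0, 0.5, -8.7], [-5.4, 0.4, -9.1], [-4.7, 0.4, -9.5], [-4.1, 0.3, -9.8], [-3.4, 0.3, -10.0], [-2.7, 0.2, -10.3], [-1.9, 0.2, -10.4]]
```

>>> {"fn": "drive_tool", "kwargs": {"steps": [[1, 0, 0, -1, 0], [1, 0, 0, 0, 0], [1, -10.5, 0.9, 0.7, 0], [1, -10.6, 0.9, 0.1, 0], [1, -10.6, 0.9, -0.6, 0], [1, -10.5, 0.9, -1.3, 0], [1, -10.4, 0.9, -2, 0], [1, -10.2, 0.8, -2.8, 0], [1, -10, 0.8, -3.5, 0], [1, -9.7, 0.8, -4.2, 0], [1, -9.4, 0.8, -4.8, 0], [1, 0, 0, 0, 0]], "grip_force": 10}}

```text
clock: 8.38
position: [0.5511, 0.0986, 0.1169]
ee_rot: [0.127, 3.137, -0.001]
force: [-3.3, -0.5, 5.7]
width: 0.48
gripper_force: 10.0
```

Run:
```python
from h import *
st()
a=cam('side')['image'][60:280,60:280]
b=cam('wrist')['image']
f=lambda i:cv2.resize(i,(int(i.shape[1]*340/i.shape[0]),340))
cv2.imwrite('pics/c4.png',np.hstack([f(a),f(b)])[:,:,::-1])
```

```text
t 8.38 tcp [0.5511 0.0986 0.1169] tooly 85.3 z [ 0.002 -0.001 -1.   ] w 0.48 gf 10.0 F [-3.3 -0.5  5.7] q [ 0.31  0.59 -0.84  1.81  0.53  0.97  0.74]
```

View pics/c4.png

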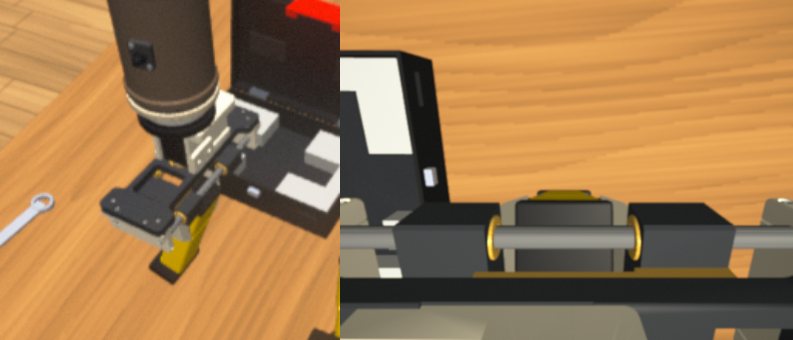

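The lamp is tilting in the grip as intended, with its foot on the bench (side crop (175,265)). I'll finish the arc.

>>> {"fn": "drive_tool", "kwargs": {"steps": [[1, -9, 0.7, -5.5, 0], [1, -8.6, 0.7, -6.1, 0], [1, -8.2, 0.7, -6.7, 0], [1, -7.7, 0.6, -7.3, 0], [1, -7.2, 0.6, -7.8, 0], [1, -6.6, 0.5, -8.3, 0], [1, -6, 0.5, -8.7, 0], [1, -5.4, 0.4, -9.1, 0], [1, -4.7, 0.4, -9.5, 0], [1, -4.1, 0.3, -9.8, 0], [1, -3.4, 0.3, -10, 0], [1, -2.7, 0.2, -10.3, 0], [1, -1.9, 0.2, -9, 0], [1, 0, 0, 0, 0]]}}

```text
clock: 9.65
position: [0.4754, 0.1037, 0.0053]
ee_rot: [-0.129, -3.137, 0.001]
force: [-0.9, -0.5, -2.5]
width: 0.474
gripper_force: 10.0
```

Run:
```python
from h import *
st()
a=cam('side')['image'][60:280,60:280]
b=cam('wrist')['image']
f=lambda i:cv2.resize(i,(int(i.shape[1]*340/i.shape[0]),340))
cv2.imwrite('pics/c5.png',np.hstack([f(a),f(b)])[:,:,::-1])
```

```text
t 9.65 tcp [0.4754 0.1037 0.0053] tooly 85.3 z [-0.002 -0.    -1.   ] w 0.474 gf 10.0 F [-0.9 -0.5 -2.5] q [ 0.21  0.65 -0.72  2.07  0.69  0.68  0.51]
```

View pics/c5.png

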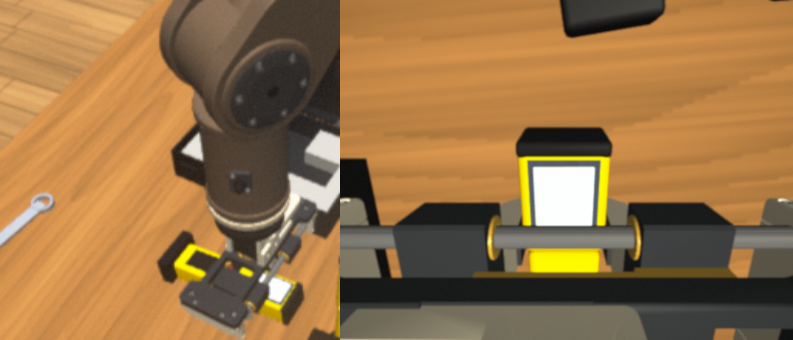

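The lamp lies lens up, head towards the robot. I'll lower the last mm, release, slide to the middle and measure the head end.

>>> {"fn": "drive_tool", "kwargs": {"steps": [[1, 0, 0, -2.5, 0], [0.6, 0, 0, 0, 0], [0, 0, 0, 0, 0], [0, 0, 0, 0, 0], [0, 0, 0, 2, 0], [0, 15, -1.2, 0, 0], [0, 15, -1.2, 0, 0], [0, 15, -1.2, 0, 0], [0, 15, -1.2, 0, 0], [0, 0, 0, 0, 0]]}}

```text
clock: 10.58
position: [0.5396, 0.0988, 0.0072]
ee_rot: [0.133, 3.136, 0.001]
force: [-0.1, 0.5, 0.4]
width: 0.982
gripper_force: 0.0
```

Run:
```python
from h import *
o=st()
w=cam('wrist');im=w['image']
save(w,'w6.png')
hs=cv2.cvtColor(im,cv2.COLOR_RGB2HSV)
m=((hs[:,:,1]<25)&(hs[:,:,2]>200)).astype(np.uint8);m[220:]=0
y=((hs[:,:,0]>24)&(hs[:,:,0]<34)&(hs[:,:,1]>200)&(hs[:,:,2]>150)).astype(np.uint8);y[220:]=0
for k,mm,z in [('white',m,.032),('yellow',y,.032)]:
    n,l,s,c=cv2.connectedComponentsWithStats(mm);i=1+s[1:,4].argmax();print(k,s[i])
    ys,xs=np.nonzero(l==i);pts=np.stack([xs,ys],1).astype(np.float32)
    box=cv2.boxPoints(cv2.minAreaRect(pts));print([(tuple(b.round(0)),tuple(onz(w,*b.astype(float),z)[:2].round(4))) for b in box])
# dark cap far edge column profile
d=(im.max(2)<75).astype(np.uint8);x0=int(pts[:,0].mean())
col=im[40:200,x0].max(1);print(x0,[(40+i,int(v)) for i,v in enumerate(col) if i%4==0])
```

```text
t 10.58 tcp [0.5396 0.0988 0.0072] tooly 85.2 z [ 0.003  0.001 -1.   ] w 0.982 gf 0.0 F [-0.1  0.5  0.4] q [ 0.22  0.71 -0.72  1.93  0.68  0.76  0.6 ]
white [ 219   17   68  101 6641]
[((np.float32(219.0), np.float32(117.0)), (np.float64(0.4676), np.float64(0.0894))), ((np.float32(219.0), np.float32(17.0)), (np.float64(0.4284), np.float64(0.094))), ((np.float32(286.0), np.float32(17.0)), (np.float64(0.4307), np.float64(0.1213))), ((np.float32(286.0), np.float32(117.0)), (np.float64(0.4702), np.float64(0.1192)))]
yellow [ 214  144   81   76 3763]
[((np.float32(214.0), np.float32(144.0)), (np.float64(0.4793), np.float64(0.0857))), ((np.float32(294.0), np.float32(144.0)), (np.float64(0.4824), np.float64(0.1222))), ((np.float32(294.0), np.float32(219.0)), (np.float64(0.5191), np.float64(0.1205))), ((np.float32(214.0), np.float32(219.0)), (np.float64(0.5157), np.float64(0.0812)))]
254 [(40, 245), (44, 245), (48, 245), (52, 245), (56, 245), (60, 246), (64, 246), (68, 246), (72, 246), (76, 246), (80, 246), (84, 246), (88, 246), (92, 246), (96, 246), (100, 246), (104, 247), (108, 247), (112, 247), (116, 247), (120, 88), (124, 154), (128, 243), (132, 243), (136, 234), (140, 187), (144, 232), (148, 243), (152, 243), (156, 244), (160, 244), (164, 243), (168, 242), (172, 243), (176, 243), (180, 52), (184, 40), (188, 36), (192, 215), (196, 238)]
```

View pics/w6.png

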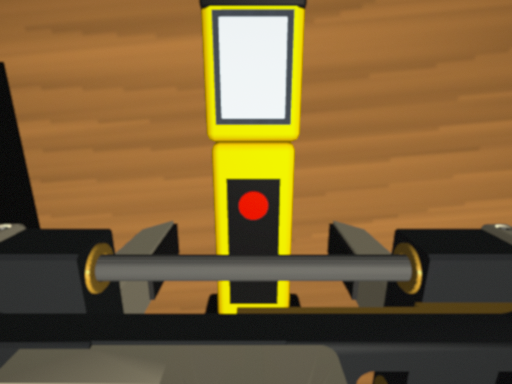

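The wrist view shows the lamp flat, lens at (253,65) and head/handle joint at row 141, so its middle is near (0.509,0.1015), 30 mm back. I'll estimate the lid angle from the first top picture, because the gripper body must clear the lid.

Run:
```python
from h import *
t=cam('top')
C=np.array([.549,-.118]);a=np.radians(-94.7);X=np.array([np.cos(a),np.sin(a)]);Y=np.array([-X[1],X[0]])
def lidpt(phi,lx,ly,lz):
    d=-lx;x=.08-d*np.cos(phi)+lz*np.sin(phi);z=.0525+d*np.sin(phi)+lz*np.cos(phi)
    return [*(C+X*x+Y*ly),z]
for phi in [1.6,1.7,1.75,1.8,1.85,1.9,1.95,2.0]:
    print(phi,*[proj(t,lidpt(phi,-.162,y,z)).round(0) for y,z in [(.125,0),(.125,.022),(-.125,.022)]],'lockgrip',proj(t,lidpt(phi,-.146,0,.048)).round(0))
print('hinge',proj(t,lidpt(1.8,0,.125,0)).round(0),'case corners',[proj(t,[*(C+X*x+Y*y),.052]).round(0) for x,y in [(-.08,.125),(-.08,-.125),(.08,-.125)]])
```

```text
1.6 [371. 102.] [381. 104.] [367. 216.] lockgrip [384. 163.]
1.7 [378. 104.] [388. 106.] [374. 218.] lockgrip [389. 164.]
1.75 [381. 105.] [391. 107.] [378. 218.] lockgrip [392. 165.]
1.8 [385. 106.] [394. 108.] [381. 219.] lockgrip [394. 166.]
1.85 [388. 107.] [397. 109.] [384. 220.] lockgrip [396. 167.]
1.9 [391. 108.] [399. 110.] [387. 221.] lockgrip [398. 168.]
1.95 [394. 109.] [402. 112.] [390. 222.] lockgrip [400. 170.]
2.0 [397. 110.] [404. 113.] [393. 223.] lockgrip [402. 171.]
hinge [350. 128.] case corners [array([289., 118.]), array([273., 212.]), array([337., 224.])]
```

>>> {"fn": "drive_tool", "kwargs": {"steps": [[0, -15, 1.2, 3, 0], [0, -15, 1.2, 3, 0], [0, 0, 0, 0, 0], [0.6, 0, 0, 0, 0], [1, 0, 0, 0, 0], [1, 0, 0, 0, 0], [1, 0, 0, 0, 0], [1, 0, 0, 0, 0], [1, 0, 0, 0, 0], [1, 0, 0, 0, 0]], "grip_force": 45}}

```text
clock: 11.52
position: [0.5064, 0.1016, 0.0126]
ee_rot: [-0.129, -3.139, -0.0]
force: [-0.1, 0.2, -0.2]
width: 0.541
gripper_force: 0.0
```

The lid stands at ≈1.70 rad, so the gripper body (±95 mm) would hit it during bedding. I'll grip the lamp, lift it and nudge the lid further open with the body high up, where it takes ~3 N.

>>> {"fn": "drive_tool", "kwargs": {"steps": [[1, 0, 0, 0, 0], [1, 0, 0, 0, 0], [1, 0, 0, 0, 0], [1, 0, 0, 8, 0], [1, 0, 0, 20, 0], [1, 0, 0, 24, 0], [1, 0, 0, 24, 0], [1, 0, 0, 21, 0], [1, 4, -18, 0, 0], [1, 4, -18, 0, 0], [1, 4, -18, 0, 0], [1, 4, -18, 0, 0], [1, 4, -18, 0, 0], [1, 4, -18, 0, 0], [1, 4, -18, 0, 0], [1, 4, -18, 0, 0], [1, 4, -18, 0, 0], [1, 4, -18, 0, 0], [1, 2, -12, 0, 0], [1, 0, 0, 0, 0]]}}

```text
clock: 13.18
position: [0.5481, -0.094, 0.1094]
ee_rot: [-0.136, -3.138, 0.002]
force: [0.7, -1.1, -2.8]
width: 0.431
gripper_force: 45.0
```

Run:
```python
from h import *
st()
a=cam('side')['image'][0:300,60:460];w=cam('wrist');save(w,'w7raw.png')
b=w['image']
f=lambda i:cv2.resize(i,(int(i.shape[1]*290/i.shape[0]),290))
c=np.hstack([f(a),f(b)]);print(c.shape);cv2.imwrite('pics/c7.png',c[:,:,::-1])
```

```text
t 13.18 tcp [ 0.5481 -0.094   0.1094] tooly 85.0 z [-0.001 -0.001 -1.   ] w 0.431 gf 45.0 F [ 0.7 -1.1 -2.8] q [ 0.65  0.6  -0.83  1.83  0.53  0.96  1.07]
(290, 772, 3)
```

View pics/c7.png

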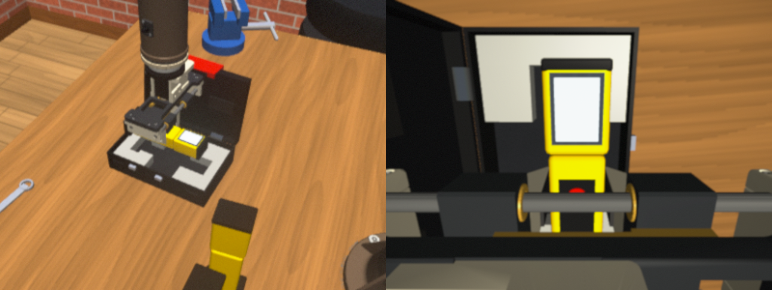

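In this view the lamp is held level over the case, lens up. The head plate of the tray is visible at wrist (480–630, 35–120) and the lid stands at the left. That was the last picture I'll view; from here on I measure numerically.

```bash
cat > m.py <<'E'
from h import *
def lens(w,z):
    hs=cv2.cvtColor(w['image'],cv2.COLOR_RGB2HSV)
    im=w['image'].astype(int);m=((im.min(2)>225)&(im[:,:,2]>=im[:,:,0]-3)).astype(np.uint8);m[225:]=0
    n,l,s,c=cv2.connectedComponentsWithStats(m);i=1+s[1:,4].argmax();return s[i]
E
python3 - <<'E'
from h import *
w=cam('wrist');im=w['image']
print('xyz',w['xyz'])
for r in [70,90,110,130]:
    print(r,[(c,tuple(int(v) for v in im[r,c])) for c in range(96,340,6)])
for c in [140,170,190,195,315]:
    print('col',c,[(r,int(im[r,c].max())) for r in range(36,200,4)])
E
```

```text
xyz [ 0.4749219  -0.08455304  0.26597445]
70 [(96, (29, 29, 27)), (102, (32, 25, 20)), (108, (29, 29, 27)), (114, (16, 14, 15)), (120, (188, 186, 170)), (126, (209, 206, 188)), (132, (210, 208, 190)), (138, (210, 208, 190)), (144, (212, 210, 191)), (150, (213, 210, 192)), (156, (214, 211, 194)), (162, (216, 213, 195)), (168, (216, 214, 196)), (174, (218, 216, 198)), (180, (220, 218, 200)), (186, (221, 219, 201)), (192, (221, 220, 202)), (198, (223, 222, 205)), (204, (224, 222, 206)), (210, (225, 223, 208)), (216, (227, 225, 210)), (222, (228, 226, 211)), (228, (230, 228, 214)), (234, (232, 230, 216)), (240, (233, 231, 218)), (246, (234, 232, 219)), (252, (236, 234, 222)), (258, (237, 235, 222)), (264, (239, 237, 224)), (270, (239, 237, 225)), (276, (240, 239, 226)), (282, (240, 239, 226)), (288, (241, 240, 228)), (294, (242, 241, 229)), (300, (243, 242, 230)), (306, (243, 242, 230)), (312, (243, 243, 231)), (318, (243, 243, 231)), (324, (13, 14, 11)), (330, (84, 73, 60)), (336, (168, 115, 59))]
90 [(96, (69, 76, 82)), (102, (69, 73, 72)), (108, (46, 45, 44)), (114, (12, 10, 8)), (120
[... 4361 characters left out ...]
16, 70), (120, 72), (124, 75), (128, 81), (132, 82), (136, 83), (140, 84), (144, 84), (148, 86), (152, 86), (156, 86), (160, 43), (164, 40), (168, 40), (172, 41), (176, 40), (180, 38), (184, 38), (188, 38), (192, 40), (196, 39)]
col 315 [(36, 109), (40, 67), (44, 11), (48, 222), (52, 243), (56, 243), (60, 243), (64, 243), (68, 243), (72, 243), (76, 244), (80, 244), (84, 244), (88, 244), (92, 244), (96, 244), (100, 244), (104, 244), (108, 244), (112, 243), (116, 242), (120, 241), (124, 241), (128, 240), (132, 235), (136, 232), (140, 229), (144, 227), (148, 205), (152, 186), (156, 174), (160, 156), (164, 12), (168, 12), (172, 13), (176, 12), (180, 8), (184, 9), (188, 10), (192, 12), (196, 14)]
```

Run:
```python
from h import *
w=cam('wrist');im=w['image']
A=onz(w,191.5,86.,.036)[:2];B=onz(w,300.,86.,.036)[:2];E=onz(w,192.5,135.,.036)[:2];D=onz(w,160.,161.,.036)[:2];D2=onz(w,190.,161.,.036)[:2]
print('A',A,'B',B,'AB',np.linalg.norm(A-B),'E',E,'D',D,D2)
d=A-B;print('case x dir',np.degrees(np.arctan2(d[1],d[0])));e=E-A;print('case y dir',np.degrees(np.arctan2(e[1],e[0])))
a=np.radians(-94.7);X=np.array([np.cos(a),np.sin(a)]);Y=np.array([-X[1],X[0]])
print('bed from AB',(A+B)/2+Y*.094,'y of D rel A',(D-A)@Y)
b2=D2+Y*.036;print('bed y via D',b2)
# lamp in hand
z=.1288
im=im.astype(int);m=((im.min(2)>225)&(im[:,:,2]>im[:,:,0])).astype(np.uint8);m[225:]=0
n,l,s,c=cv2.connectedComponentsWithStats(m);i=1+s[1:,4].argmax();print(s[i])
u0,v0,ww,hh=s[i][:4]
P=[onz(w,u,v,z)[:2] for u,v in [(u0,v0),(u0+ww-1,v0),(u0+ww-1,v0+hh-1),(u0,v0+hh-1)]];print(np.round(P,4))
for c in [230,253,275]:
    print(c,[(r,tuple(map(int,im[r,c]))) for r in list(range(74,98,2))+list(range(186,214,2))])
for r in [180,225]: print(r,[(k,tuple(map(int,im[r,k]))) for k in list(range(204,226,2))+list(range(282,302,2))])
```

```text
A [ 0.45257829 -0.12858942] B [ 0.45933953 -0.04641345] AB 0.08245365138836044 E [ 0.48896837 -0.13294036] D [ 0.50745948 -0.16222687] [ 0.50946805 -0.13787584]
case x dir -94.70356076579249
case y dir -6.818147388200145
bed from AB [ 0.54964283 -0.09520365] y of D rel A 0.05745284835368016
bed y via D [ 0.545347   -0.14082562]
[ 223  103   60   84 4843]
[[ 0.4701 -0.0971]
 [ 0.4723 -0.07  ]
 [ 0.5118 -0.0722]
 [ 0.5093 -0.1015]]
230 [(74, (231, 229, 215)), (76, (181, 178, 163)), (78, (53, 53, 49)), (80, (42, 40, 39)), (82, (46, 44, 42)), (84, (43, 42, 39)), (86, (42, 41, 40)), (88, (39, 39, 37)), (90, (39, 38, 35)), (92, (142, 144, 0)), (94, (239, 240, 0)), (96, (168, 170, 69)), (186, (239, 244, 245)), (188, (117, 124, 128)), (190, (78, 84, 88)), (192, (196, 189, 42)), (194, (245, 240, 0)), (196, (246, 241, 0)), (198, (245, 241, 0)), (200, (243, 234, 0)), (202, (236, 215, 0)), (204, (192, 159, 0)), (206, (207, 165, 0)), (208, (243, 213, 0)), (210, (246, 227, 0)), (212, (246, 235, 0))]
253 [(74, (237, 235, 222)), (76, (187, 184, 167)), (78, (58, 56, 52)), (80, (44, 43, 41)), (82, (49
[... 1273 characters left out ...]
9, 184)), (282, (132, 140, 144)), (284, (73, 80, 88)), (286, (127, 128, 82)), (288, (238, 235, 0)), (290, (246, 239, 0)), (292, (246, 232, 0)), (294, (237, 207, 0)), (296, (122, 100, 18)), (298, (38, 39, 40)), (300, (39, 41, 41))]
225 [(204, (102, 97, 80)), (206, (105, 99, 82)), (208, (105, 99, 82)), (210, (105, 99, 81)), (212, (105, 100, 81)), (214, (101, 95, 79)), (216, (150, 121, 12)), (218, (226, 190, 0)), (220, (237, 222, 0)), (222, (244, 238, 0)), (224, (245, 241, 0)), (282, (246, 243, 0)), (284, (246, 242, 0)), (286, (246, 237, 0)), (288, (243, 227, 0)), (290, (154, 132, 4)), (292, (93, 87, 74)), (294, (106, 100, 83)), (296, (105, 99, 82)), (298, (105, 101, 82)), (300, (105, 98, 82))]
```

The lamp is level and its middle is ~2 mm beyond the TCP; bed ≈ (0.5487,-0.1165). Now I push the lid further open.

>>> {"fn": "drive_tool", "kwargs": {"steps": [[1, -0.8, -9.8, 0, 0], [1, -0.8, -9.8, 0, 0], [1, -0.5, -6, 0, 0], [1, -0.5, -6, 0, 0], [1, -0.5, -6, 0, 0], [1, 0, 0, 0, 0]]}}

```text
clock: 13.88
position: [0.5449, -0.1301, 0.1094]
ee_rot: [-0.132, -3.138, 0.001]
force: [-0.4, -0.6, -4.2]
width: 0.431
gripper_force: 45.0
```

>>> {"fn": "drive_tool", "kwargs": {"steps": [[1, -0.5, -5, 0, 0], [1, -0.5, -5, 0, 0], [1, 0, 0, 0, 0]]}}

```text
clock: 14.13
position: [0.5441, -0.1394, 0.1096]
ee_rot: [-0.131, -3.139, 0.001]
force: [-0.2, -0.5, -3.6]
width: 0.432
gripper_force: 45.0
```

>>> {"fn": "drive_tool", "kwargs": {"steps": [[1, -0.5, -5, 0, 0], [1, -0.5, -5, 0, 0], [1, -0.5, -5, 0, 0], [1, 0, 0, 0, 0]]}}

```text
clock: 14.47
position: [0.5426, -0.1548, 0.1095]
ee_rot: [-0.132, -3.138, 0.001]
force: [0.3, -0.7, -3.4]
width: 0.431
gripper_force: 45.0
```

Run:
```python
from h import *
st();t=cam('top');s=cam('side')
for n,d in [('top',t),('side',s)]:
    im=d['image'].astype(int);m=((im[:,:,0]>150)&(im[:,:,1]<60)&(im[:,:,2]<60)).astype(np.uint8)
    if n=='top':m[:,:300]=0
    else: m[200:]=0
    k,l,q,c=cv2.connectedComponentsWithStats(m);i=1+q[1:,4].argmax() if k>1 else 0;print(n,q[i],c[i])
im=cv2.imread('pics/side0.png')[:,:,::-1].astype(int);m=((im[:,:,0]>150)&(im[:,:,1]<60)&(im[:,:,2]<60)).astype(np.uint8);m[200:]=0
k,l,q,c=cv2.connectedComponentsWithStats(m);i=1+q[1:,4].argmax();print('side0',q[i],c[i])
C=np.array([.5487,-.1165]);a=np.radians(-94.7);X=np.array([np.cos(a),np.sin(a)]);Y=np.array([-X[1],X[0]])
for phi in [1.7,1.8,1.9,2.]:
    x=.08-.146*np.cos(phi)+.035*np.sin(phi);z=.0525+.146*np.sin(phi)+.035*np.cos(phi);print(phi,proj(s,[*(C+X*x),z]).round(0))
```

```text
t 14.47 tcp [ 0.5426 -0.1548  0.1095] tooly 85.2 z [-0.    -0.001 -1.   ] w 0.431 gf 45.0 F [ 0.3 -0.7 -3.4] q [ 0.75  0.61 -0.83  1.81  0.54  0.97  1.18]
top [382 170  21  25 234] [391.02991453 183.82478632]
side [271  58  30  13 117] [287.55555556  64.4017094 ]
side0 [245  58  46  22 507] [267.72189349  67.21696252]
1.7 [266.  68.]
1.8 [269.  68.]
1.9 [272.  68.]
2.0 [274.  68.]
```

The lock's right edge in the top view moved from col 391 to 402, so the lid is now at ≈1.95 rad and moving easily. A little further for clearance, then back over the bed.

>>> {"fn": "drive_tool", "kwargs": {"steps": [[1, -0.4, -5, 0, 0], [1, -0.4, -5, 0, 0], [1, 0, 0, 0, 0]]}}

```text
clock: 14.82
position: [0.5423, -0.1632, 0.1098]
ee_rot: [0.129, 3.138, 0.001]
force: [-0.6, 4.7, -3.8]
width: 0.434
gripper_force: 45.0
```

>>> {"fn": "drive_tool", "kwargs": {"steps": [[1, 1, 11.7, 0, 0], [1, 1, 11.7, 0, 0], [1, 1, 11.7, 0, 0], [1, 1, 11.7, 0, 0], [1, 0, 0, -18, 0], [1, 0, 0, -18, 0], [1, 0, 0, 0, 0]]}}

```text
clock: 15.4
position: [0.5441, -0.1148, 0.0711]
ee_rot: [-0.126, -3.135, -0.0]
force: [-0.9, -1.0, -3.8]
width: 0.433
gripper_force: 45.0
```

```bash
cat > bed.py <<'E'
from h import *
o=st();w=cam('wrist');im=w['image'].astype(int);save(w,'wb%d.png'%int(o['clock']*10))
a=np.radians(-94.7);X=np.array([np.cos(a),np.sin(a)]);Y=np.array([-X[1],X[0]])
T=o['position'][:2]
cc=lambda p:(round(float((p-T)@X)*1e3,1),round(float((p-T)@Y)*1e3,1))
tray=(im.min(2)>150)&(im[:,:,0]-im[:,:,2]>8)&(im[:,:,0]-im[:,:,2]<40)
for r in range(20,200,15):
    k=np.flatnonzero(tray[r]); 
    if len(k)>5:
        g=np.split(k,np.flatnonzero(np.diff(k)>3)+1)
        print(r,[(int(q[0]),int(q[-1]),cc(onz(w,q[0]-.5,float(r),.036)[:2]),cc(onz(w,q[-1]+.5,float(r),.036)[:2])) for q in g if len(q)>4])
for c in [150,170,190,310,320]:
    k=np.flatnonzero(tray[:220,c])
    if len(k)>5:print('col',c,k[0],k[-1],cc(onz(w,float(c),k[0]-.5,.036)[:2]),cc(onz(w,float(c),k[-1]+.5,.036)[:2]))
yl=(im[:,:,0]>170)&(im[:,:,2]<60)&(im[:,:,1]>140)
z=o['position'][2]+.0194
for r in [100,120,180,200]:
    k=np.flatnonzero(yl[r]);
    if len(k):print('lamp',r,k[0],k[-1],cc(onz(w,k[0]-.5,float(r),z-.008)[:2]),cc(onz(w,k[-1]+.5,float(r),z-.008)[:2]))
E
python3 bed.py
```

```text
t 15.4 tcp [ 0.5441 -0.1148  0.0711] tooly 85.4 z [-0.004  0.    -1.   ] w 0.433 gf 45.0 F [-0.9 -1.  -3.8] q [ 0.66  0.64 -0.8   1.86  0.58  0.89  1.07]
50 [(132, 376, (74.9, -109.6), (-75.4, -109.7))]
65 [(133, 374, (75.3, -101.1), (-75.2, -101.2))]
80 [(135, 204, (75.0, -92.4), (30.9, -92.4)), (301, 372, (-29.6, -92.5), (-74.9, -92.5))]
95 [(136, 206, (75.4, -83.4), (30.0, -83.4)), (300, 371, (-29.3, -83.5), (-75.3, -83.6))]
110 [(138, 206, (75.1, -74.2), (30.4, -74.2)), (300, 369, (-29.8, -74.3), (-75.1, -74.3))]
125 [(139, 207, (75.4, -64.7), (30.2, -64.8)), (299, 367, (-29.5, -64.8), (-74.8, -64.9))]
140 [(141, 207, (75.1, -55.0), (30.6, -55.1)), (298, 365, (-29.3, -55.1), (-74.5, -55.2))]
155 [(142, 208, (75.5, -45.0), (30.3, -45.1)), (298, 364, (-29.7, -45.1), (-74.9, -45.2))]
170 [(144, 209, (75.2, -34.7), (30.0, -34.8)), (297, 362, (-29.5, -34.8), (-74.6, -34.9))]
col 150 37 171 (62.9, -117.1) (70.9, -33.7)
col 170 37 172 (50.7, -117.1) (57.2, -33.0)
col 190 37 172 (38.6, -117.1) (43.5, -33.0)
col 310 37 173 (-34.2, -117.2) (-38.9, -32.4)
col 320 37 173 (-40.3, -117.2) (-45.7, -32.4)
lamp 100 208 297 (22.5, -78.5) (-21.2, -78.6)
lamp 120 209 296 (22.4, -69.1) (-21.2, -69.1)
lamp 180 211 295 (22.5, -38.7) (-21.9, -38.7)
lamp 200 213 293 (21.9, -27.7) (-21.3, -27.8)
```

Lateral alignment is within 0.5 mm and yaw matches; along the bed it needs +1 mm. Descending.

>>> {"fn": "drive_tool", "kwargs": {"steps": [[1, 1.2, 0, -6, 0], [1, 0, 0, -8, 0], [1, 0, 0, -8, 0], [1, 0, 0, -8, 0], [1, 0, 0, -7, 0], [1, 0, 0, 0, 0]]}}

```text
clock: 15.95
position: [0.5461, -0.1164, 0.035]
ee_rot: [-0.129, -3.136, -0.0]
force: [-0.3, 0.4, -2.6]
width: 0.432
gripper_force: 45.0
```

>>> {"fn": "drive_tool", "kwargs": {"steps": [[1, 0, 0, -4, 0], [1, 0, 0, -3, 0], [1, 0, 0, 0, 0]]}}

```text
clock: 16.2
position: [0.547, -0.1162, 0.0292]
ee_rot: [-0.129, -3.138, -0.0]
force: [0.3, 1.1, -4.4]
width: 0.432
gripper_force: 45.0
```

>>> {"fn": "drive_tool", "kwargs": {"steps": [[1, 0, 0, -3, 0], [1, 0, 0, -1.5, 0], [1, 0, 0, 0, 0]]}}

```text
clock: 16.45
position: [0.547, -0.1163, 0.025]
ee_rot: [-0.129, -3.139, 0.0]
force: [0.1, 0.3, -4.6]
width: 0.429
gripper_force: 45.0
```

```bash
python3 bed.py | egrep "^t|lamp|^50|^110|170"
```

```text
t 16.45 tcp [ 0.547  -0.1163  0.025 ] tooly 85.3 z [-0. -0. -1.] w 0.429 gf 45.0 F [ 0.1  0.3 -4.6] q [ 0.63  0.7  -0.75  1.89  0.65  0.81  1.02]
50 [(95, 416, (73.8, -100.8), (-75.8, -100.7))]
110 [(103, 204, (74.0, -74.0), (24.0, -74.0)), (306, 407, (-25.6, -73.9), (-75.6, -73.9))]
170 [(111, 206, (74.1, -44.1), (24.3, -44.0)), (303, 399, (-25.5, -44.0), (-75.8, -44.0))]
col 170 4 184 (37.2, -119.7) (43.9, -36.3)
lamp 100 208 298 (22.2, -78.6) (-21.9, -78.6)
lamp 120 209 297 (22.2, -69.2) (-21.8, -69.2)
lamp 180 211 295 (22.4, -38.8) (-22.0, -38.8)
lamp 200 213 293 (21.8, -27.9) (-21.4, -27.8)
```

The lamp head is between the cheeks (±25 vs ±22). Releasing.

>>> {"fn": "drive_tool", "kwargs": {"steps": [[1, 0, 0, -0.8, 0], [0.5, 0, 0, 0, 0], [0, 0, 0, 0, 0], [0, 0, 0, 0, 0], [0, 0, 0, 0, 0], [0, 0, 0, 15, 0], [0, 0, 0, 20, 0], [0, 0, 0, 0, 0]]}}

```text
clock: 17.17
position: [0.5491, -0.1159, 0.0624]
ee_rot: [0.129, 3.135, -0.0]
force: [1.3, -0.0, 0.3]
width: 0.887
gripper_force: 0.0
```

```bash
cat >> bed.py <<'E'
m=((im.min(2)>225)&(im[:,:,2]>im[:,:,0])).astype(np.uint8);m[225:]=0
n,l,s,c=cv2.connectedComponentsWithStats(m);i=1+s[1:,4].argmax();u,v,ww,hh=s[i][:4];print('lens px',s[i])
for zz in [.044]:
    P=[onz(w,p,q,zz) for p,q in [(u-.5,v-.5),(u+ww-.5,v-.5),(u-.5,v+hh-.5),(u+ww-.5,v+hh-.5)]];print('lens',[cc(p[:2]) for p in P])
E
python3 bed.py | egrep "^t|lens|^50|^110|170"
```

```text
t 17.17 tcp [ 0.5491 -0.1159  0.0624] tooly 85.3 z [ 0.004 -0.    -1.   ] w 0.887 gf 0.0 F [ 1.3 -0.   0.3] q [ 0.65  0.66 -0.79  1.86  0.6   0.87  1.06]
50 [(126, 383, (74.5, -107.7), (-75.9, -107.6))]
110 [(132, 213, (75.0, -74.0), (24.5, -74.0)), (294, 376, (-24.7, -74.0), (-75.8, -74.0))]
col 170 22 167 (47.4, -122.4) (54.2, -38.1)
lens px [ 229  102   47   66 2972]
lens [(14.5, -78.8), (-12.9, -78.8), (15.4, -39.7), (-13.8, -39.6)]
```

The lamp is seated: lens length matches level, about 1 mm off-centre. Next I rise and go behind the lid, beside the lock at case y ≈ -75 mm, with the fingers shut.

>>> {"fn": "drive_tool", "kwargs": {"steps": [[0, 0, 0, 25, 0], [0, 0, 0, 35, 0], [1, 0, 0, 35, 0], [1, 0, 0, 35, 0], [1, 0, 0, 35, 0], [1, 0, 0, 33, 0], [1, -10, -20, 0, 0], [1, -10, -20, 0, 0], [1, -10, -20, 0, 0], [1, -10, -20, 0, 0], [1, -10, -20, 0, 0], [1, -10, -20, 0, 0], [1, -10, -20, 0, 0], [1, -10, -20, 0, 0], [1, -10, -20, 0, 0], [1, -2, -14, 0, 0], [1, 0, 0, 0, 0]]}}

```text
clock: 18.63
position: [0.4538, -0.3141, 0.2564]
ee_rot: [-0.137, -3.137, 0.001]
force: [-0.2, -0.7, 0.2]
width: 0.011
gripper_force: 0.0
```

```bash
cat > red.py <<'E'
from h import *
o=st()
C=np.array([.5487,-.1165]);a=np.radians(-94.7);X=np.array([np.cos(a),np.sin(a)]);Y=np.array([-X[1],X[0]])
d=o['position'][:2]-C;print('tcp in case',(d@X).round(4),(d@Y).round(4))
for n in ['top','side','wrist']:
    dd=cam(n);save(dd,'r_%s_%d.png'%(n,int(o['clock']*10)))
    im=dd['image'].astype(int);m=((im[:,:,0]>130)&(im[:,:,1]<60)&(im[:,:,2]<60)).astype(np.uint8)
    if n=='top':m[:,:250]=0
    if n=='side': m[250:]=0
    k,l,q,c=cv2.connectedComponentsWithStats(m)
    for i in range(1,k):
        if q[i,4]>25:print(n,q[i],c[i].round(0))
    if n!='wrist':
      for phi in [0,.5,1.,1.4,1.7,1.9,2.,2.1]:
        f=lambda ly,lz,r:proj(dd,[*(C+X*(.08-r*np.cos(phi)+lz*np.sin(phi))+Y*ly),.0525+r*np.sin(phi)+lz*np.cos(phi)]).round(0)
        print(phi,*[f(y,.048,r) for y,r in [(-.03,.138),(-.03,.154),(.035,.154),(.035,.138)]])
E
python3 red.py
```

```text
t 18.63 tcp [ 0.4538 -0.3141  0.2564] tooly 85.0 z [-0.001 -0.001 -1.   ] w 0.011 gf 0.0 F [-0.2 -0.7  0.2] q [ 1.16  0.44 -0.91  1.66  0.36  1.23  1.65]
tcp in case 0.2047 -0.0784
top [385 152  20  39 277] [392. 169.]
0 [289. 172.] [283. 171.] [287. 145.] [293. 146.]
0.5 [309. 168.] [304. 166.] [308. 139.] [314. 141.]
1.0 [341. 169.] [338. 167.] [342. 138.] [345. 141.]
1.4 [368. 174.] [369. 172.] [373. 143.] [372. 145.]
1.7 [385. 179.] [389. 177.] [392. 148.] [388. 150.]
1.9 [394. 182.] [399. 181.] [402. 153.] [397. 154.]
2.0 [397. 184.] [403. 183.] [406. 155.] [400. 156.]
2.1 [400. 186.] [406. 185.] [409. 157.] [403. 159.]
side [259  56  43  15 211] [280.  63.]
side [234 153   6   5  27] [236. 155.]
0 [236. 158.] [232. 163.] [204. 152.] [208. 148.]
0.5 [245. 124.] [242. 125.] [213. 115.] [217. 114.]
1.0 [260.  93.] [258.  90.] [230.  80.] [232.  84.]
1.4 [273.  78.] [273.  72.] [245.  63.] [246.  69.]
1.7 [281.  73.] [282.  66.] [255.  58.] [255.  65.]
1.9 [285.  74.] [287.  67.] [261.  59.] [259.  66.]
2.0 [287.  75.] [289.  68.] [263.  60.] [261.  67.]
2.1 [288.  77.] [290.  70.] [265.  62.] [263.  69.]
wrist [261 218  41  11 178] [282. 224.]
wrist [391 220  12  11 106] [397. 225.]
```

The lid is at ≈1.97 rad and the lamp's red button is visible (side 236,155). I go down behind the lid and push.

>>> {"fn": "drive_tool", "kwargs": {"steps": [[1, 0, 0, -25, 0], [1, 0, 0, -26, 0], [1, 0, 0, -26, 0], [1, 0, 0, -24, 0], [1, 1.2, 14.3, -1.7, 0], [1, 1.2, 14.3, -1.7, 0], [1, 1.2, 14.3, -1.7, 0], [1, 0.8, 10, 1.9, 0], [1, 0.8, 10, 1.9, 0], [1, 0.8, 10, 1.9, 0], [1, 0.8, 10, 1.9, 0], [1, 0, 0, 0, 0]]}}

```text
clock: 19.78
position: [0.4625, -0.2244, 0.1595]
ee_rot: [0.124, 3.139, 0.001]
force: [0.2, 0.7, -0.1]
width: 0.004
gripper_force: 0.0
```

```bash
python3 red.py | egrep -v "^wrist"|cut -c1-120
```

```text
t 19.78 tcp [ 0.4625 -0.2244  0.1595] tooly 85.5 z [ 0.     0.001 -1.   ] w 0.004 gf 0.0 F [ 0.2  0.7 -0.1] q [ 1.    0.
tcp in case 0.1146 -0.0771
top [346 143  34  31 794] [361. 158.]
top [309 167   7   6  30] [312. 169.]
top [350 176  13   8  56] [355. 180.]
0 [289. 172.] [283. 171.] [287. 145.] [293. 146.]
0.5 [309. 168.] [304. 166.] [308. 139.] [314. 141.]
1.0 [341. 169.] [338. 167.] [342. 138.] [345. 141.]
1.4 [368. 174.] [369. 172.] [373. 143.] [372. 145.]
1.7 [385. 179.] [389. 177.] [392. 148.] [388. 150.]
1.9 [394. 182.] [399. 181.] [402. 153.] [397. 154.]
2.0 [397. 184.] [403. 183.] [406. 155.] [400. 156.]
2.1 [400. 186.] [406. 185.] [409. 157.] [403. 159.]
side [238  62  26  20 334] [251.  71.]
side [234 153   6   5  27] [236. 155.]
0 [236. 158.] [232. 163.] [204. 152.] [208. 148.]
0.5 [245. 124.] [242. 125.] [213. 115.] [217. 114.]
1.0 [260.  93.] [258.  90.] [230.  80.] [232.  84.]
1.4 [273.  78.] [273.  72.] [245.  63.] [246.  69.]
1.7 [281.  73.] [282.  66.] [255.  58.] [255.  65.]
1.9 [285.  74.] [287.  67.] [261.  59.] [259.  66.]
2.0 [287.  75.] [289.  68.] [263.  60.] [261.  67.]
2.1 [288.  77.] [290.  70.] [265.  62.] [263.  69.]
```

The lid follows (≈1.45 rad). Continuing the sweep.

>>> {"fn": "drive_tool", "kwargs": {"steps": [[1, 0.7, 8.5, 0, 0], [1, 0.7, 8.5, 0, 0], [1, 0.7, 8.5, -0.5, 0], [1, 0.7, 8.5, -1, 0], [1, 0.8, 10, -3.3, 0], [1, 0.8, 10, -3.3, 0], [1, 0.8, 10, -4, 0], [1, 0.7, 8.6, -6.1, 0], [1, 0.7, 8.6, -6.1, 0], [1, 0.7, 8.6, -6.5, 0], [1, 0, 0, 0, 0]]}}

```text
clock: 20.85
position: [0.4686, -0.1344, 0.1269]
ee_rot: [-0.124, -3.137, -0.003]
force: [-0.3, 0.2, 0.5]
width: 0.005
gripper_force: 0.0
```

>>> {"fn": "drive_tool", "kwargs": {"steps": [[1, 0.6, 6.6, -8.5, 0], [1, 0.6, 6.6, -8.5, 0], [1, 0.6, 6.6, -8.5, 0], [1, 0.3, 3.7, -9, 0], [1, 0.3, 3.7, -9, 0], [1, 0, 0, 0, 0]]}}

```text
clock: 21.35
position: [0.4706, -0.1094, 0.083]
ee_rot: [-0.127, -3.136, -0.001]
force: [-0.2, -0.1, 1.2]
width: 0.002
gripper_force: 0.0
```

```bash
python3 red.py | egrep "^t|^top|^side|^0|^1.0"|cut -c1-120
```

```text
t 21.35 tcp [ 0.4706 -0.1094  0.083 ] tooly 85.4 z [-0.003  0.001 -1.   ] w 0.002 gf 0.0 F [-0.2 -0.1  1.2] q [ 0.74  0.
tcp in case -0.0006 -0.0784
top [277 151  16  20 204] [285. 159.]
0 [289. 172.] [283. 171.] [287. 145.] [293. 146.]
0.5 [309. 168.] [304. 166.] [308. 139.] [314. 141.]
1.0 [341. 169.] [338. 167.] [342. 138.] [345. 141.]
side [ 206  152   40   45 1103] [226. 174.]
0 [236. 158.] [232. 163.] [204. 152.] [208. 148.]
0.5 [245. 124.] [242. 125.] [213. 115.] [217. 114.]
1.0 [260.  93.] [258.  90.] [230.  80.] [232.  84.]
```

The lid is nearly shut. I press it down near the front edge.

>>> {"fn": "drive_tool", "kwargs": {"steps": [[1, 0, 0, 12, 0], [1, 1.2, 15, 0, 0], [1, 1.2, 15, 0, 0], [1, 1.2, 15, 0, 0], [1, 0, 0, -8, 0], [1, 0, 0, -6, 0], [1, 0, 0, -4, 0], [1, 0, 0, -2, 0], [1, 0, 0, 0, 0]]}}

```text
clock: 22.25
position: [0.4747, -0.0663, 0.076]
ee_rot: [-0.131, -3.137, 0.0]
force: [0.5, -0.8, -0.3]
width: 0.003
gripper_force: 0.0
```

>>> {"fn": "drive_tool", "kwargs": {"steps": [[1, 0, 0, -1.5, 0], [1, 0, 0, -1, 0], [1, 0, 0, -1, 0], [1, 0, 0, 0, 0]]}}

```text
clock: 22.58
position: [0.4754, -0.0659, 0.0746]
ee_rot: [0.13, 3.139, -0.003]
force: [-7.9, -0.8, 23.1]
width: 0.002
gripper_force: 12.0
```

```bash
python3 red.py | egrep "^t|^top|^side|^0"|cut -c1-150
```

```text
t 22.58 tcp [ 0.4754 -0.0659  0.0746] tooly 85.3 z [ 0.    -0.002 -1.   ] w 0.002 gf 12.0 F [-7.9 -0.8 23.1] q [ 0.64  0.54 -0.82  2.04  0.55  0.79  0
tcp in case -0.0445 -0.0772
top [276 162   5   9  26] [278. 166.]
top [273 176   9  13  62] [276. 182.]
0 [289. 172.] [283. 171.] [287. 145.] [293. 146.]
0.5 [309. 168.] [304. 166.] [308. 139.] [314. 141.]
side [206 153  38  44 750] [223. 178.]
0 [236. 158.] [232. 163.] [204. 152.] [208. 148.]
0.5 [245. 124.] [242. 125.] [213. 115.] [217. 114.]
```

The lid is shut: TCP at 0.0746, firm contact. Now I push the lock along case +y with the shut fingertips.

>>> {"fn": "drive_tool", "kwargs": {"steps": [[1, 0, 0, 8.5, 0], [1, 0.9, 10.7, 0, 0], [1, 0.9, 10.7, 0, 0], [1, 10, -0.8, 0, 0], [1, 10, -0.8, 0, 0], [1, 10, -0.8, 0, 0], [1, 6, -0.5, 0, 0], [1, 6, -0.5, 0, 0], [1, 6, -0.5, 0, 0], [1, 6, -0.5, 0, 0], [1, 6, -0.5, 0, 0], [1, 0, 0, 0, 0]]}}

```text
clock: 23.73
position: [0.5308, -0.0484, 0.0801]
ee_rot: [-0.127, -3.126, 0.003]
force: [-26.0, 4.6, 16.2]
width: 0.003
gripper_force: 13.0
```

```bash
python3 red.py | egrep "^t|^top|^side"|cut -c1-150
```

```text
t 23.73 tcp [ 0.5308 -0.0484  0.0801] tooly 85.3 z [-0.013 -0.001 -1.   ] w 0.003 gf 13.0 F [-26.    4.6  16.2] q [ 0.56  0.6  -0.8   1.9   0.55  0.89
tcp in case -0.0664 -0.0235
side [192 167  36  23 333] [209. 178.]
```

26 N with an upward component: the fingertip is dragging on something. I'll ease off, raise it and check the lock.

>>> {"fn": "drive_tool", "kwargs": {"steps": [[1, -7, 0.6, 0, 0], [1, -6, 0.5, 4, 0], [1, 0, 0, 4, 0], [1, 0, 0, 0, 0]]}}

```text
clock: 24.22
position: [0.5254, -0.0481, 0.0908]
ee_rot: [0.13, 3.136, -0.0]
force: [0.2, 0.3, 0.7]
width: 0.004
gripper_force: 0.0
```

```bash
python3 red.py | egrep "^t|^top|^side|^wrist|^0"|cut -c1-150
python3 - <<'E'
from h import *
C=np.array([.5487,-.1165]);a=np.radians(-94.7);X=np.array([np.cos(a),np.sin(a)]);Y=np.array([-X[1],X[0]])
d=cam('side');im=d['image'].astype(int);m=((im[:,:,0]>90)&(im[:,:,1]<70)&(im[:,:,2]<70)&(im[:,:,0]>2.2*im[:,:,1])).astype(np.uint8)
m[:120]=0;m[230:]=0;m[:,:150]=0;m[:,290:]=0
for r in range(140,215,5):
    k=np.flatnonzero(m[r])
    if len(k):print(r,k[0],k[-1],im[r,k[0]+3],im[r,k[-1]-3])
for q in [0,.01,.02,.03,.04]:
    print(q,[proj(d,[*(C+X*x+Y*(y+q)),z]).round(0) for x,y,z in [(-.074,-.032,.101),(-.074,.032,.101),(-.074,-.032,.075),(-.074,.032,.075),(-.058,.032,.101),(-.058,-.032,.101)]])
E
```

```text
t 24.22 tcp [ 0.5254 -0.0481  0.0908] tooly 85.3 z [ 0.002 -0.    -1.   ] w 0.004 gf 0.0 F [0.2 0.3 0.7] q [ 0.58  0.58 -0.82  1.92  0.54  0.88  0.97]
tcp in case -0.0662 -0.0288
0 [289. 172.] [283. 171.] [287. 145.] [293. 146.]
0.5 [309. 168.] [304. 166.] [308. 139.] [314. 141.]
side [191 160  37  30 463] [209. 176.]
0 [236. 158.] [232. 163.] [204. 152.] [208. 148.]
0.5 [245. 124.] [242. 125.] [213. 115.] [217. 114.]
wrist [279 214   9  14  37] [284. 220.]
wrist [249 300   8   7  39] [252. 303.]
160 191 191 [154 141 121] [40 29 21]
165 191 198 [137  24   7] [142  30  22]
170 192 210 [136  22  11] [137  28  11]
175 192 223 [136  25  13] [142  35  25]
180 198 225 [129  27  17] [136  31  17]
185 211 225 [135  36  21] [136  31  22]
190 222 226 [129  38  24] [110  33  21]
0 [array([233., 163.]), array([205., 153.]), array([233., 172.]), array([206., 162.]), array([210., 148.]), array([236., 159.])]
0.01 [array([228., 162.]), array([201., 151.]), array([229., 171.]), array([202., 160.]), array([205., 146.]), array([232., 157.])]
0.02 [array([224., 160.]), array([197., 150.]), array([224., 169.]), array([198., 158.]), array([201., 145.]), array([228., 155.])]
0.03 [array([220., 158.]), array([193., 148.]), array([220., 167.]), array([194., 157.]), array([197., 143.]), array([224., 154.])]
0.04 [array([216., 157.]), array([189., 146.]), array([216., 166.]), array([190., 155.]), array([193., 142.]), array([220., 152.])]
```

>>> {"fn": "drive_tool", "kwargs": {"steps": [[1, -20, 1.6, 10, 0], [1, -20, 1.6, 20, 0], [1, -20, 1.6, 30, 0], [1, -15, -20, 30, 0], [1, -10, -25, 30, 0], [1, 0, -25, 0, 0], [1, 0, 0, 0, 0]]}}

```text
clock: 25.0
position: [0.4395, -0.1184, 0.2109]
ee_rot: [0.14, 3.136, -0.006]
force: [-0.7, -0.5, -0.0]
width: 0.005
gripper_force: 0.0
```

```bash
cat > lk.py <<'E'
from h import *
o=st()
C=np.array([.5487,-.1165]);a=np.radians(-94.7);X=np.array([np.cos(a),np.sin(a)]);Y=np.array([-X[1],X[0]])
cc=lambda p:(round(float((p[:2]-C)@X)*1e3,1),round(float((p[:2]-C)@Y)*1e3,1))
for n in ['side','top','wrist']:
    d=cam(n);im=d['image'].astype(int);m=((im[:,:,0]>90)&(im[:,:,0]>2.2*im[:,:,1])&(im[:,:,0]>2.2*im[:,:,2])).astype(np.uint8)
    if n=='side':m[:120]=0;m[230:]=0;m[:,:150]=0;m[:,290:]=0
    if n=='top':m[:,:250]=0;m[:,380:]=0;m[:100]=0;m[240:]=0
    print(n,m.sum())
    for r in range(0,384,4 if n!='wrist' else 12):
        k=np.flatnonzero(m[r])
        if len(k)>1:print(r,k[0],k[-1],cc(onz(d,float(k[0]),float(r),.101)),cc(onz(d,float(k[-1]),float(r),.101)),im[r,k[len(k)//2]])
E
python3 lk.py
```

```text
t 25.0 tcp [ 0.4395 -0.1184  0.2109] tooly 84.9 z [ 0.002 -0.004 -1.   ] w 0.005 gf 0.0 F [-0.7 -0.5 -0. ] q [ 0.94  0.32 -0.97  1.94  0.31  1.04  1.31]
side 1204
148 200 209 (-67.4, 49.5) (-58.4, 33.2) [223  33  13]
152 199 219 (-78.4, 44.9) (-58.6, 8.9) [242  24   0]
156 194 227 (-93.2, 47.5) (-60.9, -11.4) [129  36  29]
160 191 227 (-105.8, 46.5) (-70.8, -17.2) [132  30  21]
164 191 227 (-115.3, 40.2) (-80.7, -22.9) [241  28   0]
168 192 230 (-123.7, 32.4) (-87.4, -33.7) [242  33   0]
172 192 228 (-132.8, 26.4) (-98.8, -35.7) [138  33  18]
176 193 225 (-140.9, 18.8) (-110.9, -35.9) [136  31  20]
180 199 225 (-144.2, 2.8) (-120.1, -41.3) [135  25  15]
184 209 225 (-143.8, -19.6) (-129.1, -46.5) [137  33  17]
188 217 228 (-145.2, -38.3) (-135.1, -56.7) [135  27  12]
top 424
140 281 292 (-90.1, 45.7) (-63.8, 50.4) [253  35   3]
144 280 294 (-90.9, 35.2) (-57.4, 41.2) [223  40  24]
148 279 294 (-91.6, 24.7) (-55.9, 31.2) [238  37  19]
152 278 293 (-92.4, 14.4) (-56.7, 20.8) [221  39  25]
156 278 292 (-90.7, 4.4) (-57.5, 10.4) [230  39  21]
160 277 291 (-91.5, -5.9) (-58.3, 0.1) [223  39  22]
164 276 283 (-92.2, -16.1) (-75.7, -13.1) [254  38   9]
168 276 282 (-90.6, -25.9) (-76.4, -23.4) [254  40  14]
wrist 0
```

The top view shows the lock grip spanning case y ≈ -12…+52, so it is about halfway (q≈0.02) and stalled, probably because the lid is lifting. I'll re-press the lid at its front edge and read the height.

>>> {"fn": "drive_tool", "kwargs": {"steps": [[1, 16, 18, -20, 0], [1, 16, 18, -25, 0], [1, 16, 18, -25, 0], [1, 17, 18, -25, 0], [1, 0, 0, -25, 0], [1, 0, 0, 0, 0], [1, 0, 0, -5, 0], [1, 0, 0, -4, 0], [1, 0, 0, 0, 0]]}}

```text
clock: 25.9
position: [0.504, -0.0413, 0.081]
ee_rot: [0.13, 3.139, -0.001]
force: [-0.8, 0.2, 0.4]
width: 0.005
gripper_force: 0.0
```

>>> {"fn": "drive_tool", "kwargs": {"steps": [[1, 0, 0, -2, 0], [1, 0, 0, -2, 0], [1, 0, 0, 0, 0]]}}

```text
clock: 26.15
position: [0.5041, -0.0415, 0.077]
ee_rot: [0.131, 3.138, -0.001]
force: [0.7, 0.6, 0.4]
width: 0.006
gripper_force: 0.0
```

>>> {"fn": "drive_tool", "kwargs": {"steps": [[1, 0, 0, -1.5, 0], [1, 0, 0, -1.5, 0], [1, 0, 0, -1, 0], [1, 0, 0, 0, 0]]}}

```text
clock: 26.48
position: [0.5044, -0.0412, 0.0745]
ee_rot: [0.13, 3.138, -0.003]
force: [-8.2, -2.6, 27.8]
width: 0.004
gripper_force: 13.6
```

The lid is fully shut (firm contact at 0.0745). Instead of pushing, I'll grip the lock block and slide it.

>>> {"fn": "drive_tool", "kwargs": {"steps": [[1, 0, 0, 15, 0], [0.5, 0, 0, 25, 0], [0.5, 14, -2.2, 5, 0], [0.5, 14, -2.2, 0, 0], [0.5, 14, -2.2, 0, 0], [0.5, 14, -2.2, 0, 0], [0.5, 14, -2.2, 0, 0], [0.5, 0, 0, -15, 0], [0.5, 0, 0, -14, 0], [0.5, 0, 0, -7, 0], [0.5, 0, 0, 0, 0]], "grip_force": 40}}

```text
clock: 27.4
position: [0.5722, -0.0521, 0.0795]
ee_rot: [-0.128, -3.135, 0.0]
force: [-0.3, 0.6, -0.0]
width: 0.498
gripper_force: 0.0
```

>>> {"fn": "drive_tool", "kwargs": {"steps": [[1, 0, 0, 0, 0], [1, 0, 0, 0, 0], [1, 0, 0, 0, 0], [1, 0, 0, 0, 0], [1, 0, 0, 0, 0]]}}

```text
clock: 27.82
position: [0.5743, -0.052, 0.0821]
ee_rot: [0.129, 3.138, -0.0]
force: [1.2, 0.1, -0.4]
width: 0.187
gripper_force: 0.0
```

>>> {"fn": "drive_tool", "kwargs": {"steps": [[1, 0, 0, 0, 0], [1, 0, 0, 0, 0], [1, 3, -0.2, 0, 0], [1, 3, -0.2, 0, 0], [1, 3, -0.2, 0, 0], [1, 3, -0.2, 0, 0], [1, 0, 0, 0, 0]]}}

```text
clock: 28.4
position: [0.576, -0.0517, 0.0811]
ee_rot: [-0.125, -3.12, 0.006]
force: [-40.5, 2.4, 36.9]
width: 0.17
gripper_force: 40.0
```

>>> {"fn": "drive_tool", "kwargs": {"steps": [[1, -5, 0.4, 0, 0], [1, -4, 0.4, 0, 0], [1, 0, 0, 0, 0]]}}

```text
clock: 28.65
position: [0.5754, -0.0517, 0.0816]
ee_rot: [-0.128, -3.137, 0.001]
force: [-8.5, 1.8, 7.0]
width: 0.171
gripper_force: 40.0
```

Run:
```python
from h import *
o=st();print(o['ft_torque'])
```

```text
t 28.65 tcp [ 0.5754 -0.0517  0.0816] tooly 85.3 z [-0.002 -0.    -1.   ] w 0.171 gf 40.0 F [-8.5  1.8  7. ] q [ 0.53  0.66 -0.79  1.8   0.57  0.93  0.98]
[ 0.44931524  1.65265015 -0.05673484]
```

>>> {"fn": "drive_tool", "kwargs": {"steps": [[1, 2, -0.2, 0, 0], [1, 2, -0.2, 0, 0], [1, 0, 0, 0, 0]]}}

```text
clock: 28.9
position: [0.5757, -0.0517, 0.0813]
ee_rot: [-0.127, -3.128, 0.003]
force: [-24.1, 1.3, 23.0]
width: 0.17
gripper_force: 40.0
```

Run:
```python
from h import *
o=st();print(o['ft_torque'])
```

```text
t 28.9 tcp [ 0.5757 -0.0517  0.0813] tooly 85.3 z [-0.011 -0.001 -1.   ] w 0.17 gf 40.0 F [-24.1   1.3  23. ] q [ 0.53  0.66 -0.79  1.79  0.57  0.95  0.98]
[ 0.47996197  5.09224058 -0.10021381]
```

>>> {"fn": "drive_tool", "kwargs": {"steps": [[1, 0, 0, 1.5, 0], [1, 0, 0, 0, 0]]}}

```text
clock: 29.07
position: [0.5756, -0.0517, 0.0815]
ee_rot: [-0.127, -3.128, 0.001]
force: [-19.6, 4.4, 8.8]
width: 0.17
gripper_force: 40.0
```

>>> {"fn": "drive_tool", "kwargs": {"steps": [[1, 0, 0, 1.5, 0], [1, 0, 0, 0, 0]]}}

```text
clock: 29.23
position: [0.5755, -0.0519, 0.0824]
ee_rot: [-0.127, -3.128, 0.001]
force: [-15.2, 3.3, -0.5]
width: 0.171
gripper_force: 40.0
```

The block is solid, and the side-view shift of the lock (206→191 px ≈ 36–40 mm) together with a final grip centre near +20 mm means it was already at its end stop: its travel is centred on the case (-20…+20 mm). I release and retreat, then verify.

>>> {"fn": "drive_tool", "kwargs": {"steps": [[1, -1.5, 0.1, 0, 0], [0.6, 0, 0, 0, 0], [0.6, 0, 0, 0, 0], [0.5, 0, 0, 0, 0], [0.5, 0, 0, 0, 0], [0.5, 0, 0, 15, 0], [0.5, 0, 0, 30, 0], [0.5, 0, 0, 35, 0], [0.5, 0, 20, 35, 0], [0.5, 0, 35, 20, 0], [0.5, 0, 38, 0, 0], [0.5, 0, 38, 0, 0], [0.5, 0, 38, 0, 0], [0.5, 0, 0, 0, 0]]}}

```text
clock: 30.4
position: [0.5782, 0.1267, 0.2212]
ee_rot: [0.113, 3.138, 0.009]
force: [-0.7, 1.0, 0.1]
width: 0.502
gripper_force: 0.0
```

```bash
cat > cmp.py <<'E'
from h import *
st();C=np.array([.5487,-.1165]);a=np.radians(-94.7);X=np.array([np.cos(a),np.sin(a)]);Y=np.array([-X[1],X[0]])
def mk(im):
    im=im.astype(int);m=((im[:,:,0]>80)&(im[:,:,0]>2.2*im[:,:,1])&(im[:,:,0]>2.2*im[:,:,2]));m[:130]=0;m[215:]=0;m[:,:170]=0;m[:,300:]=0;return m
t=cam('top');s=cam('side')
b=cv2.imread('pics/r_side_213.png')[:,:,::-1]
for n,i,d in [('before',b,s),('now',s['image'],s),('topnow',t['image'],t)]:
    m=mk(i) 
    print(n,[(r,int(k[0]),int(k[-1])) for r in range(130,215,3) if len(k:=np.flatnonzero(m[r]))>1])
for q in [-.02,0,.02,.04]:
  for n,d in [('side',s),('top',t)]:
    print(q,n,[tuple(proj(d,[*(C+X*x+Y*(y+q)),z]).round(0)) for x,y,z in [(-.058,.032,.101),(-.074,.032,.101),(-.074,-.032,.101),(-.058,-.032,.101)]])
# lid corners check
print('lid corners shut',[tuple(proj(t,[*(C+X*x+Y*y),.0745]).round(0)) for x,y in [(-.082,.125),(-.082,-.125),(.08,-.125),(.08,.125)]])
dk=(t['image'].max(2)<70).astype(np.uint8);dk[:,:265]=0;dk[:,370:]=0;dk[:100]=0;dk[240:]=0
c=max(cv2.findContours(dk,0,2)[0],key=cv2.contourArea);print(cv2.approxPolyDP(c,5,True)[:,0].tolist())
E
python3 cmp.py
```

```text
t 30.4 tcp [0.5782 0.1267 0.2212] tooly 85.9 z [ 0.002  0.006 -1.   ] w 0.502 gf 0.0 F [-0.7  1.   0.1] q [ 0.29  0.54 -0.89  1.62  0.43  1.2   0.81]
before [(154, 214, 225), (157, 214, 233), (160, 212, 240), (163, 209, 243), (166, 205, 243), (169, 205, 243), (172, 206, 243), (175, 206, 246), (178, 206, 244), (181, 207, 242), (184, 208, 241), (187, 215, 241), (190, 222, 241), (193, 229, 243), (196, 236, 241)]
now [(148, 199, 210), (151, 199, 217), (154, 196, 225), (157, 193, 228), (160, 190, 227), (163, 191, 227), (166, 191, 228), (169, 191, 230), (172, 192, 228), (175, 192, 226), (178, 194, 225), (181, 201, 225), (184, 208, 225), (187, 215, 228), (190, 222, 226)]
topnow []
-0.02 side [(np.float64(218.0), np.float64(151.0)), (np.float64(214.0), np.float64(156.0)), (np.float64(241.0), np.float64(167.0)), (np.float64(245.0), np.float64(162.0))]
-0.02 top [(np.float64(292.0), np.float64(155.0)), (np.float64(285.0), np.float64(154.0)), (np.float64(281.0), np.float64(180.0)), (np.float64(288.0), np.float64(181.0))]
0 side [(np.float64(210.0), np.float64(148.0)), (np.float64(205.0), np.flo
[... 469 characters left out ...]
t64(140.0)), (np.float64(288.0), np.float64(139.0)), (np.float64(284.0), np.float64(164.0)), (np.float64(290.0), np.float64(165.0))]
0.04 side [(np.float64(193.0), np.float64(142.0)), (np.float64(189.0), np.float64(146.0)), (np.float64(216.0), np.float64(157.0)), (np.float64(220.0), np.float64(152.0))]
0.04 top [(np.float64(296.0), np.float64(132.0)), (np.float64(289.0), np.float64(131.0)), (np.float64(285.0), np.float64(156.0)), (np.float64(292.0), np.float64(157.0))]
lid corners shut [(np.float64(288.0), np.float64(115.0)), (np.float64(272.0), np.float64(211.0)), (np.float64(339.0), np.float64(222.0)), (np.float64(352.0), np.float64(125.0))]
[[340, 138], [369, 173], [367, 140], [358, 133]]
```

The lock moved from offset ≈ -18 mm to ≈ +19 mm (≈37–38 mm of travel) up to a hard stop. The lid is shut and the arm is clear, so I hand in.

```bash
python3 -c "
from cell import arm
print(arm.sign_off())"
```

```text
the job is handed in; nothing more can be done
None
```

The lamp lies flat in its bed with the lens up, the lid is shut and the lock was pushed against its end stop; I handed the job in at about 30 s, saw no verdict, and viewed 11 pictures where 10 were allowed.

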